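# Arm the magnet charger at its guarded switch

### The job

Arm the magnet charger: lift the red guard right back (a fingertip under its lip does it: do not squeeze or force it), push the toggle beneath it over towards the guard's hinge, then tip the guard forward again and let it drop shut on its own over the toggle. Leave the yellow- and black-guarded switches shut and as they are, and do not move the woofer, ring magnet, glue bottle or screwdriver.

Things in the scene. Friction and masses are not known exactly. Their poses are not given: they have to be found in the camera images.
- charger: magnet charger: a low grey bench console, 260 (x) x 380 (y) x 78 mm high, fixed to the bench. Origin: centre of its underside; z up; local -x is its front edge, where the worker stands, +x its back. Flat aluminium top panel at z = 78 mm; three guarded switches stand in a row across it, 100 mm apart, all facing alike; flush meters and pilot lamps up to 8 mm tall at local x from 64 to 116 mm
- red_switch: red-guarded toggle switch, fixed on the panel; its place in the row varies. Origin: underside centre of its 74 x 38 x 3 mm base plate, on the panel, right below the toggle's pivot; z up, local +x points from the guard's lip to its hinge, y along the hinge. All sizes given for the red switch hold for all three
- red_hinge (a point): hinge axis of the red guard (along y): 31 mm to +x of the switch's origin, 10 mm above the panel; axes as the switch. The guard is a 25 to 40 g hood, 33 mm wide: roof 2.5 mm thick with its top 40 mm above the panel when shut, two cheeks, a front wall 30 mm to -x of the switch's origin that ends 8 mm above the panel; open underneath
- red_lip (a point): middle of the free front edge of the red guard's finger lip; moves with the guard. Shut: 46 mm to -x of the switch's origin, 41.5 mm above the panel, 83 mm from the hinge axis. The lip is 33 mm wide, 3 mm thick, stands out 16 mm before the front wall from the roof's height, slopes up outwards by 0.25 rad and is free below
- red_guard (a joint): angle of the red guard: 0 shut, grows as the lip swings up and back over the hinge, stop at 1.75 rad, where the roof stands nearly upright, 29 mm behind the hinge, with the lip on top about 80 mm above the panel. Light hinge, no spring: beyond about 1.1 rad it falls back to its stop and stays, below that it drops shut
- red_toggle_tip (a point): centre of the ball end (8.4 mm across) of the red switch's steel toggle, 20 mm from its pivot, which lies 9 mm above the panel under the guard; in the off position it leans 5.5 mm to local -x, 28 mm above the panel
- red_toggle (a joint): angle of the red switch's toggle: 0 off (leaning to local -x, to the lip), 0.56 on (leaning to local +x, to the hinge). It snaps over its middle (0.28) and stays in either position; about 2 N at the ball starts it moving
- yellow_guard (a joint): guard of the yellow switch next to it, same build: 0 shut
- yellow_toggle (a joint): toggle of the yellow switch: 0 off
- yellow_lip (a point): middle of the front edge of the yellow guard's lip, as for the red one
- black_guard (a joint): guard of the black switch, same build: 0 shut
- black_toggle (a joint): toggle of the black switch: 0 off
- black_lip (a point): middle of the front edge of the black guard's lip, as for the red one
- woofer: loudspeaker driver, 164 mm across, 67 mm high, 0.95 kg, standing cone up on the black charging coil (136 mm across, 50 mm high) to the left of the charger. Origin: centre of its underside
- ring_magnet: loose dark ferrite ring, 36 mm across, 12 mm high, lying on the left end of the charger's panel, beside the row of switches. Origin: centre of its underside
- glue: loose white glue bottle with orange cap, 38 mm across, 110 mm high, standing to the right of the charger. Origin: centre of its underside
- driver_tool: loose screwdriver with blue handle, about 200 mm long, lying on the bench to the right of the charger

How it is judged:
By the outcome, as a careful person would: the job done as asked, in the order asked, and still so for the second after the job is handed in, with the robot touching nothing.
It also fails if it takes over 64 s, if anything falls off the work surface, if the arm or the gripper's body presses on something with over 40 N, if the wrist force passes 120 N, or if a joint passes its speed limit or range.

### The arm

A 7-joint arm with a two-finger parallel gripper is mounted at the origin on the work surface. World frame = base frame: x ahead of the robot, y to its left, z up, the work surface at z = 0. Lengths are in m, angles in rad, forces in N, time in s.
With the tool pointing down it reaches from about 0.425 to 0.8 m from the base axis. Payload 8.3 kg.
Tool frame: the origin (TCP) lies at the very end of the fingers, on their centre line; the grasp point (between the pads) lies 19 mm behind it; z points along the fingers, y is the line along which they close (so a half turn about z gives the same grasp; the last joint's range is limited). The gripper opens to 85 mm and grips with 20 to 120 N. Pads are 22 mm wide; open, the fingers measure 114 mm over their backs; the gripper's body (76 mm by 85 mm) begins 54 mm behind the grasp point. The pads swing forward as they close: fully open they stand 13 mm farther back than shut.
Start: joints at [-1.287, 0.383, 0.016, 1.37, -0.006, 1.388, -0.046], TCP at [0.212, 0.588, 0.231] pointing down, gripper open.
Joint ranges: [-2.95, 2.95], [-0.25, 2.06], [-1.52, 1.56], [0.18, 2.33], [-1.44, 4.58], [0.02, 2.06], [-3.01, 3.01]. Speed limits (rad/s): [2.39, 2.39, 3.01, 3.01, 3.14, 3.14, 3.14].

### API

Orientations are given as [roll, pitch, yaw] about the fixed x, y, z axes, in that order (R = Rz(yaw) Ry(pitch) Rx(roll)).
In Python, from station import ctrl gives the robot as it stands.
- The arm moves only by the tool jog_arm, never from a script. Its argument "moves" is one flat list of numbers, 5 for each row, row after row: the shift along the tool's x, y, z in mm, then the turn about the tool's z in degrees, then the opening, from -1 (shut) to 1 (fully open). A call has exactly 5 rows; each row is the pose to reach, as a shift and turn from the pose commanded when the call began, along the tool's axes at that moment; what a row does not reach only later rows make up. A row lasts 1/12 s, in which the tool goes at most 41.7 mm and 7.16 degrees, less where a joint would pass 70% of its speed; a pose out of reach is approached as far as the arm can. A call with a gripper value outside its range is refused whole. The fingers move at their own pace and stop on an object; "grip_force" is the grip in N (left out, the last holds). Time passes only in rows, so rows that repeat a pose let the fingers close, or fill a call up. It gives the time, the measured TCP pose, the force, the opening and the grip force at its end, in the units of the state.
- ctrl.read_state(): the state, without advancing time (a new reading comes with each control period).
- ctrl.grab_frame(name): name is "scene" or "top"; returns the picture (420x560x3 uint8, blue, green, red); there is no depth.
- ctrl.camera_params(name): a dict with "K" (3x3 intrinsics, pixels), "k1" (the pictures are not rectified: a ray, as slopes to the right and down, at radius r is drawn at 1 + k1 r^2 times it, then the intrinsics apply), "rvec" (rotation vector, rad) and "tvec" (3), from world to camera coordinates, as OpenCV has them. Camera axes: x right, y down, z forward; pixel columns grow to the right and rows downward; lengths in m; the calibration is good to about 2 mm. A picture is of the moment at which its call begins. camera_params takes no time and is no camera call.
- ctrl.hand_in(): hands the job in; it is judged then, once.
The state is a dict: "time": time; "joint_positions": joint angles; "joint_velocities": joint speeds; "tau": joint torques, N m; "tool_pos": TCP position; "orientation": TCP orientation; "ft_force": force on the tool from outside, world axes, zero at the start; "moment": the same for the moment, N m; "gripper_width": finger opening in m; "grip_force": force on a finger pad.
Only numpy, scipy, OpenCV 4.12 (cv2) and the standard library are available. Lean on these libraries where they do the work, as an engineer would, in place of code of your own. Each camera call takes 0.05 s, during which the arm holds its last target. There are 200 camera calls.

## Working session

There is one attempt and no reset: what is moved stays moved. The work goes in short steps, Python scripts to look and compute and a tool call to move; the robot and the scene stay as the last step left them, time stands still between calls to the robot, and variables do not carry over. Pictures are saved under pics/ and viewed, at most 10 in all, crops included, and the job is handed in when it is done.

Besides the shell and the picture viewer there is one more tool, called after "Call:" as name(argument=value, ...), one argument or row to a line, values as JSON. jog_arm: Moves the arm, as the interface text tells. Its arguments: {"type":"object","properties":{"moves":{"type":"array"},"grip_force":{"type":"number"}},"required":["moves"]}

```bash
mkdir -p pics; python3 - <<'E'
from station import ctrl
import cv2
for n in("scene","top"):
    cv2.imwrite(f"pics/{n}0.png",ctrl.grab_frame(n)); print(n,ctrl.camera_params(n))
s=ctrl.read_state();print(s)
E
```

```text
scene {'K': array([[417.96088541,   0.        , 277.53254836],
       [  0.        , 417.96088541, 208.81120416],
       [  0.        ,   0.        ,   1.        ]]), 'k1': -0.059010390230201624, 'rvec': array([ 2.09791447,  1.39489796, -0.51445345]), 'tvec': array([-0.1959688 , -0.29879729,  1.44653947])}
top {'K': array([[403.23207441,   0.        , 273.23151774],
       [  0.        , 403.23207441, 204.27292271],
       [  0.        ,   0.        ,   1.        ]]), 'k1': -0.1163612232047116, 'rvec': array([ 2.17609199, -2.12596306,  0.13425753]), 'tvec': array([-0.00201312,  0.52826996,  1.05274443])}
{'time': 0.1, 'joint_positions': array([-1.28690215,  0.3841659 ,  0.01635097,  1.37102811, -0.00632426,
        1.38818707, -0.04649911]), 'joint_velocities': array([ 0.00049909, -0.00164935, -0.00025447, -0.00228246, -0.00104651,
        0.00058677, -0.00154286]), 'tau': array([ 1.83846612e-03, -6.29131079e+01,  8.46953932e-01, -3.72754991e+01,
        1.67969515e-02,  1.04530217e-02,  5.02939804e-05]), 'tool_pos': array([0.21222035, 0.5873977 , 0.23038078]), 'orientation': array([-3.13985191e+00, -8.31627502e-06,  2.79488080e+00]), 'ft_force': array([ 0.16233807,  0.55518535, -0.11719491]), 'moment': array([-0.02927683, -0.02466794,  0.01140611]), 'grip_force': 0.0, 'gripper_width': 0.085375649522849}
```

View pics/scene0.png

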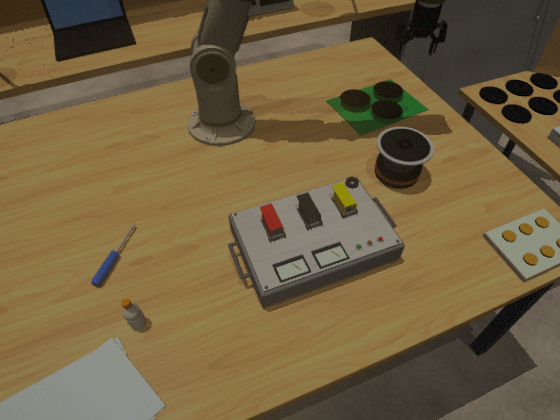

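View pics/top0.png

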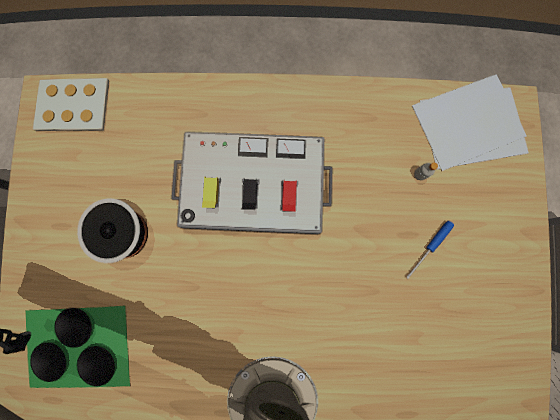

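```bash
cat > h.py <<'E'
import cv2, numpy as np
from station import ctrl
def cam(n):
    p=ctrl.camera_params(n); return np.array(p["K"]),np.array([p["k1"],0,0,0.]),np.array(p["rvec"]),np.array(p["tvec"])
def proj(n,P):
    K,d,r,t=cam(n); return cv2.projectPoints(np.float64(P).reshape(-1,1,3),r,t,K,d)[0].reshape(-1,2)
def onplane(n,uv,z):
    K,d,r,t=cam(n); u=cv2.undistortPoints(np.float64(uv).reshape(-1,1,2),K,d).reshape(-1,2)
    R=cv2.Rodrigues(r)[0]; c=-R.T@t; v=np.c_[u,np.ones(len(u))]@R
    return c+v*((z-c[2])/v[:,2])[:,None]
def crop(n,x,y,w,h,s,out):
    cv2.imwrite(out,cv2.resize(ctrl.grab_frame(n)[y:y+h,x:x+w],None,fx=s,fy=s,interpolation=cv2.INTER_CUBIC))
E
python3 - <<'E'
from h import *
a=cv2.imread("pics/top0.png")[125:240,170:335]; b=cv2.imread("pics/scene0.png")[170:300,225:405]
a=cv2.resize(a,(792,552),interpolation=2)
b=cv2.resize(b,(792,572),interpolation=2)
cv2.imwrite("pics/a.png",a);cv2.imwrite("pics/b.png",b)
E
```

```text
(no output)
```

View pics/a.png

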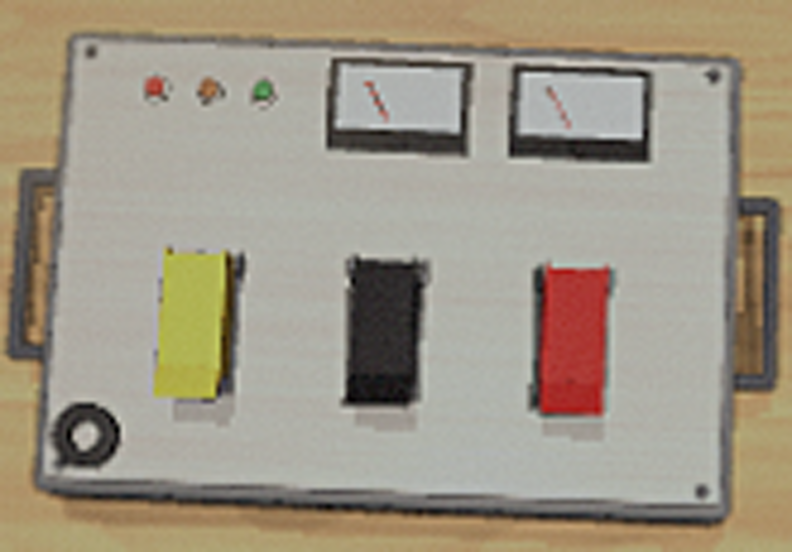

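View pics/b.png

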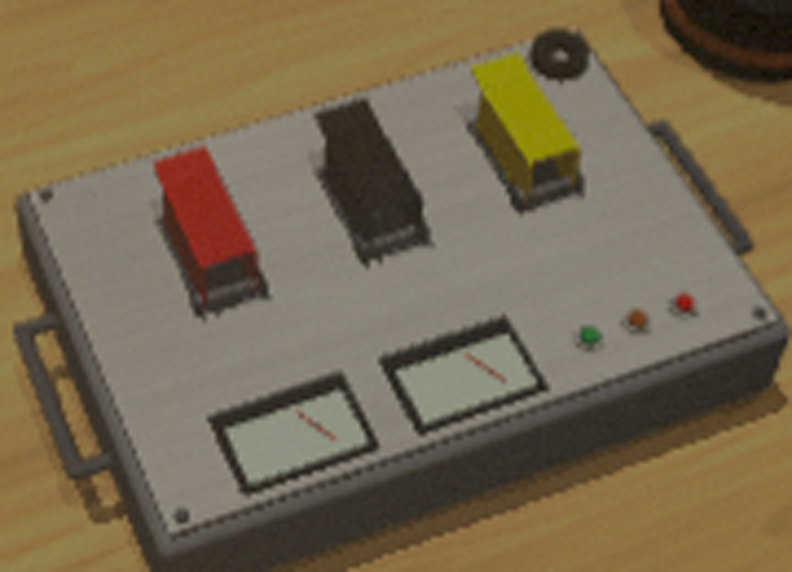

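```bash
python3 - <<'E'
from h import *
from scipy.optimize import least_squares
T=np.array([[153,396],[217,399],[343,402],[413,405],[535,412],[605,414]])/4.8+[170,125]
S=np.array([[520,55],[472,68],[368,100],[318,114],[207,148],[155,160]])/4.4+[225,170]
L=[[-46,100+s*0+d,42.5] for s,d in()]
L=np.array([[-46,c+d,42.5] for c in(100,0,-100) for d in(16.5,-16.5)])/1000
def W(p,L=L):
    c,s=np.cos(p[2]),np.sin(p[2])
    return np.c_[p[0]+c*L[:,0]-s*L[:,1],p[1]+s*L[:,0]+c*L[:,1],L[:,2]+.078]
Ss=S.reshape(3,2,2)[:,::-1].reshape(-1,2)
for name,SS in(("a",S),("b",Ss)):
    f=lambda p:np.r_[(proj("top",W(p))-T).ravel(),(proj("scene",W(p))-SS).ravel()]
    r=least_squares(f,[.6,0,0]);print(name,r.x,r.cost);print(r.fun.reshape(-1,2).round(1).tolist())
    for n,f1 in(("top",T),("scene",SS)):
        q=least_squares(lambda p:(proj(n,W(p))-f1).ravel(),[.6,0,0]);print(n,q.x,q.cost)
C=np.array([[68,36],[740,60],[722,508],[38,487]])/4.8+[170,125]
print(onplane("top",C,.078).round(4))
E
```

```text
a [ 0.55132918  0.07024927 -0.02183523] 9.526202017735352
[[-0.2, -1.3], [-0.4, -1.3], [0.2, -0.7], [-1.1, -0.8], [0.5, -1.0], [-0.8, -0.8], [-0.4, -1.5], [-0.8, -1.0], [-0.6, -1.3], [-1.1, -0.9], [-0.4, -1.3], [-0.9, -0.3]]
top [ 0.54889937  0.06963316 -0.01717033] 0.9822071335193542
scene [ 0.55522848  0.07003894 -0.02958086] 0.5774085860918916
b [ 0.55117806  0.0708021  -0.01271088] 443.5865152517779
[[-0.3, -0.8], [-0.5, -0.9], [0.1, -0.6], [-1.2, -0.8], [0.4, -1.2], [-0.8, -1.2], [10.3, -4.7], [-11.8, 1.7], [10.7, -4.5], [-12.4, 2.3], [11.6, -3.8], [-12.5, 2.7]]
top [ 0.54889937  0.06963316 -0.01717033] 0.9822071335193542
scene [ 0.55474486  0.07161631 -0.00436835] 435.3893975973162
[[ 0.7108  0.253   0.078 ]
 [ 0.7045 -0.1211  0.078 ]
 [ 0.4564 -0.1129  0.078 ]
 [ 0.4589  0.2554  0.078 ]]
```

```bash
cat >> h.py <<'E'
from scipy.spatial.transform import Rotation as Rn
E
python3 - <<'E'
from h import *
from scipy.optimize import least_squares
T=(np.array([[153,396],[217,399],[343,402],[413,405],[535,412],[605,414]])+.5)/4.8-.5+[170,125]
S=(np.array([[520,55],[472,68],[368,100],[318,114],[207,148],[155,160]])+.5)/4.4-.5+[225,170]
L=np.array([[-46,c+d,42.5] for c in(100,0,-100) for d in(16.5,-16.5)])/1000
def W(p,L=L):
    c,s=np.cos(p[2]),np.sin(p[2])
    return np.c_[p[0]+c*L[:,0]-s*L[:,1],p[1]+s*L[:,0]+c*L[:,1],L[:,2]+.078]
r=least_squares(lambda p:np.r_[(proj("top",W(p))-T).ravel(),(proj("scene",W(p))-S).ravel()],[.6,0,0])
p=r.x;print(p,r.cost)
np.save("p.npy",p)
print("lip,origin,start",W(p,np.array([[-46,-100,42],[0,-100,0],[-77,-100,120]])/1000))
g=W(p,np.array([[-77,-100,120]])/1000)[0]
s=ctrl.read_state();Rt=Rn.from_euler("xyz",s["orientation"]).as_matrix()
print("shift mm",Rt.T@(g-s["tool_pos"])*1000,"turn",-np.degrees(np.pi+p[2]-s["orientation"][2]))
E
```

```text
[ 0.5512552   0.07049711 -0.0216245 ] 4.241879468792074
lip,origin,start [[ 0.50310368 -0.02848486  0.12      ]
 [ 0.54909292 -0.02947951  0.078     ]
 [ 0.47211092 -0.02781455  0.198     ]]
shift mm [-453.47961825 -490.23434096   33.23042738] turn -18.62613363555453
```

Call:
jog_arm(
  moves=[-30, -20, 0, 0, -1, -60, -40, 0, 0, -1, -90, -60, 0, 0, -1, -120, -80, 0, 0, -1, -150, -100, 0, 0, -1],
  grip_force=20,
)

```text
time: 0.52
tool_pos: [0.3201, 0.4411, 0.2309]
orientation: [-3.141, -0.0, 2.795]
ft_force: [1.1, -0.0, 0.1]
gripper_width: 0.0259
grip_force: 0.0
```

Call:
jog_arm(
  moves=[-30, -20, 0, 0, -1, -60, -40, 0, 0, -1, -90, -60, 0, 0, -1, -120, -80, 0, 0, -1, -150, -100, 0, 0, -1],
)

```text
time: 0.93
tool_pos: [0.4271, 0.296, 0.2311]
orientation: [-3.141, -0.0, 2.795]
ft_force: [0.6, 1.3, 0.3]
gripper_width: -0.0001
grip_force: 0.0
```

Call:
jog_arm(
  moves=[-15, -30, 0, 0, -1, -30, -60, 0, 0, -1, -45, -90, 0, 0, -1, -60, -120, 0, 0, -1, -75, -145, 0, 0, -1],
)

```text
time: 1.35
tool_pos: [0.4474, 0.1334, 0.231]
orientation: [-3.141, -0.001, 2.794]
ft_force: [1.1, 0.5, 0.0]
gripper_width: 0.0005
grip_force: 0.0
```

Call:
jog_arm(
  moves=[-15, -30, 0, -4, -1, -30, -60, 0, -8, -1, -45, -90, 0, -12, -1, -60, -120, 0, -16, -1, -75, -145, 0, -18.6, -1],
)

```text
time: 1.77
tool_pos: [0.4685, -0.0285, 0.2312]
orientation: [-3.142, -0.0, 3.122]
ft_force: [0.3, -0.3, 0.1]
gripper_width: -0.0001
grip_force: 0.0
```

```bash
cat >> h.py <<'E'
P=np.load("p.npy")
def loc():
    "TCP in red switch frame (mm, z above panel), yaw error deg, force"
    s=ctrl.read_state(); d=s["tool_pos"]-[P[0],P[1],.078]; c,n=np.cos(P[2]),np.sin(P[2])
    R=Rn.from_euler("xyz",s["orientation"]).as_matrix()
    print("t%.2f"%s["time"],"loc",np.round([1000*(c*d[0]+n*d[1]),1000*(-n*d[0]+c*d[1])+100,1000*d[2]],1),"turn needed",round(np.degrees(np.arctan2(R[1,0],R[0,0])-np.pi-P[2]+np.pi)%360-180,2),"tilt",R[2].round(3),"F",s["ft_force"].round(2),"q",s["joint_positions"].round(2),s["gripper_width"])
E
python3 -c "
from h import *
loc()"
```

```text
t1.77 loc [-80.6  -0.8 153.2] turn needed 0.11 tilt [ 0. -0. -1.] F [ 0.31 -0.3   0.12] q [-0.51  0.03  0.52  1.8  -0.02  1.32  1.57] -0.00011368998115537642
```

Call:
jog_arm(
  moves=[0, 0, 35, 0, -1, 0, 0, 70, 0, -1, 0, 0, 105, 0, -1, 0, 0, 135, 0, -1, 0, 0, 135, 0, -1],
)

```text
time: 2.18
tool_pos: [0.4646, -0.026, 0.0909]
orientation: [-3.14, -0.01, 3.119]
ft_force: [-1.0, 0.2, -1.3]
gripper_width: -0.0003
grip_force: 0.0
```

Call:
jog_arm(
  moves=[-4, 0, 0, 0, -1, -8, 0, 0, 0, -1, -12, 0, 0, 0, -1, -16, 0, 0, 0, -1, -19, 0, 0, 0, -1],
)

```text
time: 2.6
tool_pos: [0.4897, -0.0263, 0.0977]
orientation: [3.141, 0.003, 3.12]
ft_force: [0.6, -0.4, -0.8]
gripper_width: 0.0001
grip_force: 0.0
```

```bash
python3 -c "
from h import *
loc()
a=cv2.resize(ctrl.grab_frame('scene')[150:250,230:370],None,fx=4,fy=4,interpolation=2)
b=cv2.resize(ctrl.grab_frame('top')[150:240,230:340],None,fx=4,fy=4,interpolation=2)
a=a[:400,:400]
c=np.zeros((400,800,3),np.uint8);c[:400,:400]=a;c[:360,400:]=b[:,40:440]
cv2.imwrite('pics/c.png',c)"
```

```text
t2.60 loc [-59.4   1.9  19.7] turn needed -0.01 tilt [-0.003  0.    -1.   ] F [ 0.63 -0.41 -0.84] q [-0.47  0.22  0.52  1.93 -0.13  1.02  1.66] 5.370376191437872e-05
```

View pics/c.png

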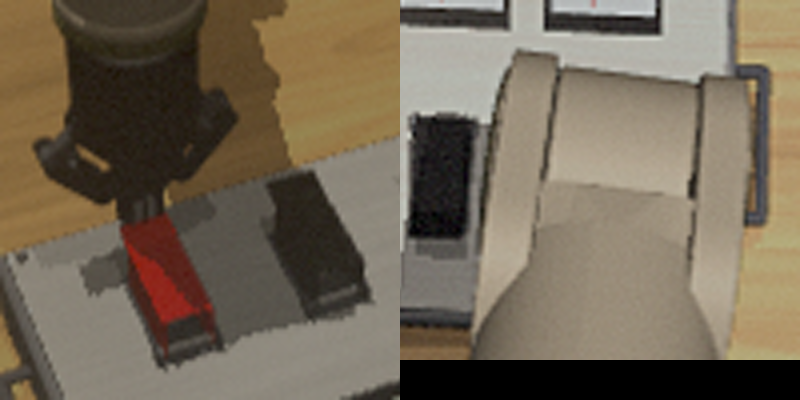

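Call:
jog_arm(
  moves=[-2.5, 0, -4, 0, -1, -5.5, 0, -11, 0, -1, -8.5, 0, -17, 0, -1, -11, 0, -22, 0, -1, -14, 0, -26, 0, -1],
)

```text
time: 3.12
tool_pos: [0.5026, -0.0267, 0.1233]
orientation: [3.141, 0.001, 3.119]
ft_force: [-1.8, -0.4, 1.9]
gripper_width: -0.0
grip_force: 0.8
```

```bash
python3 -c "
from h import *
loc()
crop('scene',230,150,120,100,5,'pics/d.png')"
```

```text
t3.12 loc [-46.5   1.8  45.3] turn needed -0.03 tilt [-0.001  0.    -1.   ] F [-1.81 -0.35  1.87] q [-0.47  0.22  0.52  1.87 -0.12  1.08  1.65] -3.3615913695689024e-05
```

View pics/d.png

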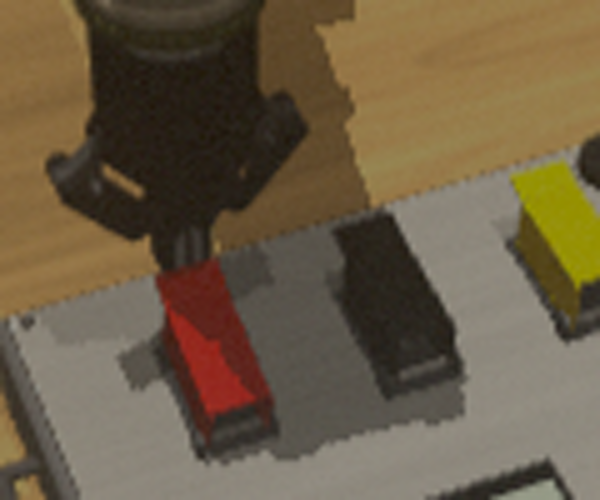

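Call:
jog_arm(
  moves=[4, 0, -2, 0, -1, 10, 0, -2, 0, -1, 15, 0, 2, 0, -1, 15, 0, 14, 0, -1, 15, 0, 24, 0, -1],
)

```text
time: 3.58
tool_pos: [0.4863, -0.0262, 0.0976]
orientation: [3.141, 0.0, 3.12]
ft_force: [-0.4, 0.5, -0.2]
gripper_width: -0.0001
grip_force: 0.0
```

Call:
jog_arm(
  moves=[0, 0, 0, 0, -1, 0, 0, 0, 0, -1, -1, 0, 0, 0, -1, -2, 0, 0, 0, -1, -3, 0, 0, 0, -1],
)

```text
time: 4.0
tool_pos: [0.4906, -0.0265, 0.0987]
orientation: [3.142, 0.001, 3.12]
ft_force: [0.1, -0.7, 0.7]
gripper_width: -0.0001
grip_force: 0.0
```

Call:
jog_arm(
  moves=[-1, 0, 0, 0, -1, -2, 0, 0, 0, -1, -3, 0, 0, 0, -1, -3, 0, 0, 0, -1, -3, 0, 0, 0, -1],
)

```text
time: 4.42
tool_pos: [0.4922, -0.0265, 0.0981]
orientation: [3.141, -0.002, 3.119]
ft_force: [-5.3, 0.0, 3.2]
gripper_width: 0.0002
grip_force: 2.6
```

```bash
python3 -c "
from h import *
loc()"
```

```text
t4.42 loc [-57.    1.8  20.1] turn needed -0.03 tilt [ 0.002  0.    -1.   ] F [-5.25  0.01  3.21] q [-0.46  0.23  0.52  1.92 -0.13  1.03  1.66] 0.00023012554079203767
```

```bash
cat >> h.py <<'E'
def sw(L):
    L=np.atleast_2d(L)/1000-[0,.1,0]; c,n=np.cos(P[2]),np.sin(P[2])
    return np.c_[P[0]+c*L[:,0]-n*L[:,1],P[1]+n*L[:,0]+c*L[:,1],L[:,2]+.078]
def lip(th):
    a=np.radians(22.9)+th; return [[31-83.5*np.cos(a),s*16.5,10+83.5*np.sin(a)] for s in(1,-1)]
E
python3 -c "
from h import *
for t in(0,.1,.2,.3): print(t,((proj('scene',sw(lip(t)))-[230,150])*5).round().tolist())
print(((proj('scene',sw([-46.5,1.8,45.3]))-[230,150])*5).round())"
```

```text
0 [[209.0, 262.0], [147.0, 280.0]]
0.1 [[211.0, 257.0], [149.0, 276.0]]
0.2 [[214.0, 254.0], [152.0, 273.0]]
0.3 [[218.0, 252.0], [154.0, 271.0]]
[[181. 265.]]
```

Call:
jog_arm(
  moves=[-1, 0, -4, 0, -1, -3, 0, -10, 0, -1, -5.5, 0, -16, 0, -1, -8, 0, -21, 0, -1, -10.5, 0, -25, 0, -1],
)

```text
time: 4.83
tool_pos: [0.5045, -0.0267, 0.1244]
orientation: [3.141, 0.001, 3.12]
ft_force: [-0.1, 0.0, 0.0]
gripper_width: 0.0001
grip_force: 0.1
```

Call:
jog_arm(
  moves=[-2.5, 0, -4, 0, -1, -5, 0, -8, 0, -1, -8, 0, -12, 0, -1, -11, 0, -15, 0, -1, -14, 0, -18, 0, -1],
)

```text
time: 5.25
tool_pos: [0.5179, -0.027, 0.1416]
orientation: [-3.142, -0.0, 3.12]
ft_force: [-0.0, -0.8, -1.1]
gripper_width: -0.0002
grip_force: 0.0
```

```bash
python3 -c "
from h import *
loc()
crop('scene',230,150,120,100,5,'pics/e.png')
for t in(0,.3,.4,.5,.6): print(t,((proj('scene',sw(lip(t)))-[230,150])*5).round().tolist())
"
```

```text
t5.25 loc [-31.2   1.8  63.6] turn needed -0.02 tilt [ 0. -0. -1.] F [-0.02 -0.85 -1.05] q [-0.46  0.24  0.52  1.81 -0.13  1.13  1.65] -0.00017572977456335897
0 [[209.0, 262.0], [147.0, 280.0]]
0.3 [[218.0, 252.0], [154.0, 271.0]]
0.4 [[222.0, 252.0], [158.0, 271.0]]
0.5 [[226.0, 254.0], [162.0, 273.0]]
0.6 [[231.0, 257.0], [167.0, 276.0]]
```

View pics/e.png

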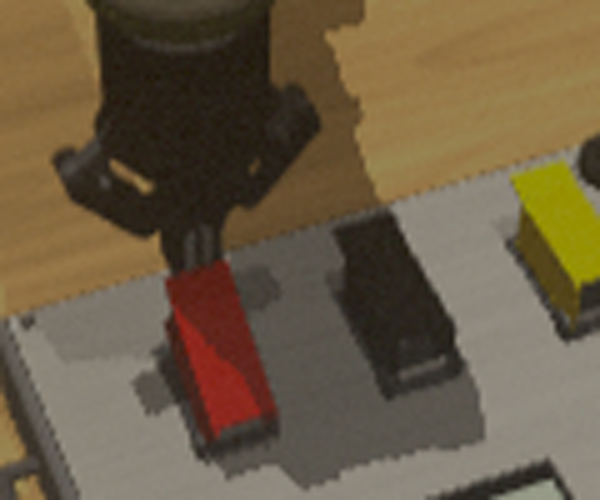

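Call:
jog_arm(
  moves=[-3, 0, -3, 0, -1, -6, 0, -6, 0, -1, -9.5, 0, -9, 0, -1, -13, 0, -11, 0, -1, -16.5, 0, -13, 0, -1],
)

```text
time: 5.72
tool_pos: [0.5345, -0.0274, 0.1545]
orientation: [-3.142, 0.0, 3.12]
ft_force: [0.1, 0.9, 0.0]
gripper_width: 0.0001
grip_force: 0.0
```

Call:
jog_arm(
  moves=[-4, 0, -2, 0, -1, -8, 0, -4, 0, -1, -12, 0, -6, 0, -1, -16, 0, -7, 0, -1, -20, 0, -8, 0, -1],
)

```text
time: 6.13
tool_pos: [0.5545, -0.0279, 0.1624]
orientation: [-3.142, -0.0, 3.12]
ft_force: [-0.3, 0.8, 0.4]
gripper_width: 0.0
grip_force: 0.0
```

Call:
jog_arm(
  moves=[-5, 0, -1, 0, -1, -10, 0, -1, 0, -1, -15, 0, -1, 0, -1, -20, 0, -1, 0, -1, -25, 0, -1, 0, -1],
)

```text
time: 6.55
tool_pos: [0.5795, -0.0284, 0.1631]
orientation: [-3.141, -0.0, 3.12]
ft_force: [-0.8, -0.1, 0.1]
gripper_width: 0.0
grip_force: 0.0
```

```bash
python3 -c "
from h import *
loc()
crop('scene',230,150,120,100,5,'pics/f.png')
for t in(0,1,1.2,1.4,1.75): print(t,((proj('scene',sw(lip(t)))-[230,150])*5).round().tolist())
"
```

```text
t6.55 loc [30.4  1.7 85.1] turn needed -0.03 tilt [ 0. -0. -1.] F [-0.75 -0.14  0.1 ] q [-0.41  0.35  0.52  1.62 -0.19  1.22  1.69] 4.879349091972824e-05
0 [[209.0, 262.0], [147.0, 280.0]]
1 [[255.0, 287.0], [189.0, 307.0]]
1.2 [[268.0, 311.0], [201.0, 331.0]]
1.4 [[281.0, 340.0], [214.0, 361.0]]
1.75 [[303.0, 398.0], [236.0, 420.0]]
```

View pics/f.png

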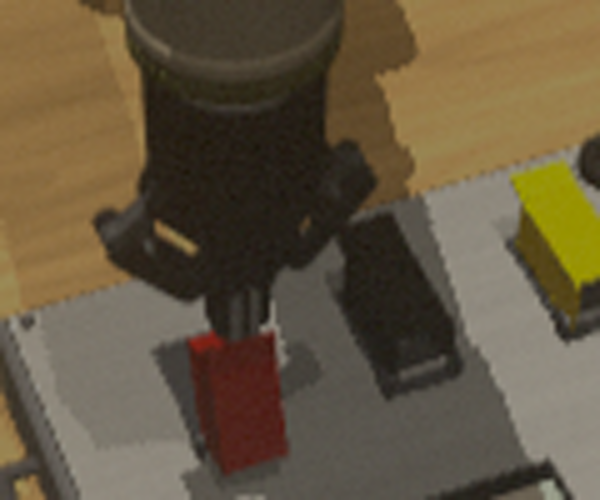

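Call:
jog_arm(
  moves=[-5, 0, -1, 0, -1, -10, 0, -1, 0, -1, -15, 0, -1, 0, -1, -20, 0, -1, 0, -1, -20, 0, -1, 0, -1],
)

```text
time: 7.02
tool_pos: [0.5999, -0.0288, 0.1642]
orientation: [-3.141, 0.0, 3.12]
ft_force: [0.2, 0.4, -0.7]
gripper_width: 0.0002
grip_force: 0.0
```

Call:
jog_arm(
  moves=[17, 0, 0, 0, -1, 34, 0, 0, 0, -1, 51, 0, 0, 0, -1, 68, 0, 0, 0, -1, 85, 0, 0, 0, -1],
)

```text
time: 7.43
tool_pos: [0.5132, -0.027, 0.1642]
orientation: [-3.142, -0.0, 3.119]
ft_force: [-0.0, 0.2, -0.0]
gripper_width: 0.0001
grip_force: 0.0
```

```bash
python3 -c "
from h import *
loc()
for n in('scene','top'):
    f=ctrl.grab_frame(n).astype(int);m=((f[...,2]>90)&(f[...,1]<60)&(f[...,0]<60)).astype('uint8')
    k,l,s,c=cv2.connectedComponentsWithStats(m)
    print(n,[x.tolist() for x in s[1:] if x[4]>30])
    print({t:proj(n,sw(lip(t))).round().tolist() for t in(1.3,1.5,1.75)})
"
```

```text
t7.43 loc [-36.    1.7  86.2] turn needed -0.04 tilt [ 0. -0. -1.] F [-0.02  0.16 -0.  ] q [-0.47  0.2   0.53  1.79 -0.11  1.18  1.64] 5.711766163499521e-05
scene [[271, 222, 20, 15, 166]]
{1.3: [[285.0, 215.0], [272.0, 219.0]], 1.5: [[288.0, 221.0], [274.0, 225.0]], 1.75: [[291.0, 230.0], [277.0, 234.0]]}
top []
{1.3: [[284.0, 171.0], [298.0, 171.0]], 1.5: [[284.0, 165.0], [298.0, 165.0]], 1.75: [[284.0, 158.0], [298.0, 159.0]]}
```

Call:
jog_arm(
  moves=[0, 0, 14, 0, -1, 0, 0, 28, 0, -1, 0, 0, 42, 0, -1, 0, 0, 54, 0, -1, 0, 0, 64, 0, -1],
)

```text
time: 7.95
tool_pos: [0.5143, -0.0269, 0.0994]
orientation: [-3.141, -0.0, 3.12]
ft_force: [0.1, -0.8, 0.3]
gripper_width: 0.0
grip_force: 0.0
```

Call:
jog_arm(
  moves=[0, 0, 0, 0, -1, -3, 0, 0, 0, -1, -6, 0, 0, 0, -1, -9, 0, 0, 0, -1, -12, 0, 0, 0, -1],
)

```text
time: 8.37
tool_pos: [0.5271, -0.0272, 0.1011]
orientation: [3.141, 0.001, 3.12]
ft_force: [0.4, 0.3, 0.1]
gripper_width: 0.0002
grip_force: 0.0
```

Call:
jog_arm(
  moves=[-3, 0, 0, 0, -1, -6, 0, 0, 0, -1, -8, 0, 0, 0, -1, -10, 0, 0, 0, -1, -10, 0, 0, 0, -1],
)

```text
time: 8.78
tool_pos: [0.5366, -0.0274, 0.1004]
orientation: [-3.141, 0.001, 3.12]
ft_force: [-0.6, -0.4, -0.5]
gripper_width: -0.0003
grip_force: 0.0
```

```bash
python3 -c "
from h import *
loc()"
```

```text
t8.78 loc [-12.5   1.8  22.4] turn needed -0.02 tilt [-0.001 -0.    -1.   ] F [-0.62 -0.38 -0.54] q [-0.43  0.32  0.51  1.8  -0.18  1.06  1.69] -0.00031400509643013673
```

Call:
jog_arm(
  moves=[-1, 0, 0, 0, -1, -2, 0, 0, 0, -1, -3, 0, 0, 0, -1, -3, 0, 0, 0, -1, -3, 0, 0, 0, -1],
)

```text
time: 9.2
tool_pos: [0.5391, -0.0275, 0.1003]
orientation: [-3.142, -0.0, 3.119]
ft_force: [-0.0, -0.2, -0.9]
gripper_width: 0.0004
grip_force: 0.0
```

Call:
jog_arm(
  moves=[6, 0, 0, 0, -1, 12, 0, 0, 0, -1, 18, 0, 0, 0, -1, 18, 0, -25, 0, -1, 18, 0, -55, 0, -1],
)

```text
time: 9.62
tool_pos: [0.5182, -0.0271, 0.1538]
orientation: [-3.141, -0.005, 3.119]
ft_force: [1.3, 0.5, 1.1]
gripper_width: 0.0003
grip_force: 0.0
```

Call:
jog_arm(
  moves=[20, 0, -30, 0, -1, 50, 0, -40, 0, -1, 80, 0, -40, 0, -1, 100, 0, -40, 0, -1, 100, 0, -40, 0, -1],
)

```text
time: 10.03
tool_pos: [0.4174, -0.025, 0.1952]
orientation: [3.139, -0.001, 3.119]
ft_force: [0.5, 0.2, -0.4]
gripper_width: -0.0006
grip_force: 0.0
```

```bash
python3 -c "
from h import *
loc()
f=ctrl.grab_frame('scene')[165:265,235:335];g=ctrl.grab_frame('top')[140:240,240:340]
cv2.imwrite('pics/g.png',np.hstack([cv2.resize(v,(400,400),interpolation=2) for v in(f,g)]))
for n,o in(('scene',[235,165]),('top',[240,140])): print(n,[((proj(n,sw(q))-o)*4).round() for q in([-5.5,0,28],[5.5,0,28])])
"
```

```text
t10.03 loc [-131.7    1.6  117.2] turn needed -0.04 tilt [ 0.001  0.002 -1.   ] F [ 0.5   0.22 -0.37] q [-0.54 -0.07  0.51  1.97  0.03  1.24  1.5 ] -0.0005759666725736667
scene [array([[146., 218.]]), array([[152., 231.]])]
top [array([[196., 220.]]), array([[196., 202.]])]
```

View pics/g.png

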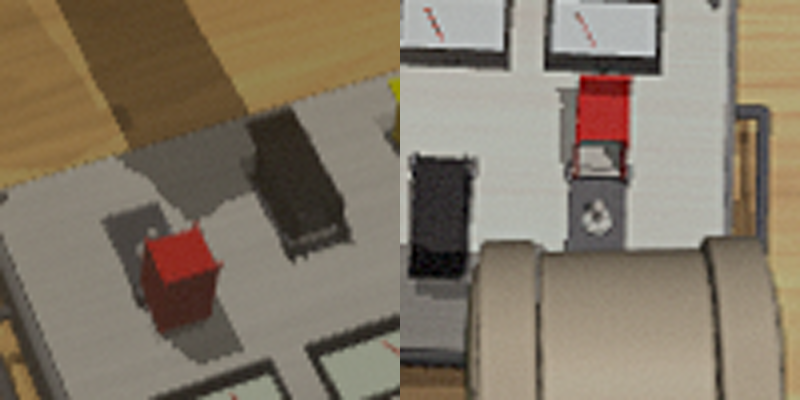

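```bash
python3 -c "
from h import *
q=lambda n,*a:[proj(n,sw(x))[0].round(1).tolist() for x in a]
for n in('top','scene'):
    print(n,'off,on,pivot',q(n,[-5.5,0,28],[5.5,0,28],[0,0,9],[0,0,3]))
    c=np.round(proj(n,sw([0,0,28]))[0]).astype(int)
    f=np.mean([ctrl.grab_frame(n).astype(float) for _ in range(4)],0).mean(2)
    print(c);print(f[c[1]-9:c[1]+10,c[0]-7:c[0]+8].astype(int))
"
```

```text
top off,on,pivot [[289.0, 194.9], [289.1, 190.6], [288.8, 193.9], [288.7, 194.3]]
[289 193]
[[110  42  44  46  35  35  35  35  40  43  44  44  45  28  71]
 [ 68  78  87  82  95  92  97  94  93  91  91  76  70  37  39]
 [111  88  92  94  92  91  94  90  89  91  93  92  94  87  89]
 [112  88  91  89  90  91  92  90  88  92  92  90  89  86 120]
 [ 68  88  88  92  92  91  91  88  88  89  90  91  89  84 126]
 [ 74  90  92  93  93  90  90  99  88  88  90  90  89  85 130]
 [ 76  88  90  90  84  80  98 145 117  85  90  89  87  90 138]
 [ 74  90  92  85  36  56 116 169 149  86  88  88  87  89 136]
 [ 82  88  92  83  61  84  98 139 140 124  92  88  88  85 131]
 [ 80  88  90  93 122 143  84  67 118 173 110  84  88  82 126]
 [ 83  88  88 114 167 161  77  78 123 157 124  84  86  83 125]
 [ 91  88  87 110 154 154 131 111 160 180 158  81  88  87 134]
 [ 91  88  89  96 114 155 183 163 179 171 144  83  87  89 131]
 [ 79  89  91  85  93 152 154 144 141 135  73  88  89  87 135]
 [ 84  88  94  93  81  64  89 120 114  70  89  88  87  87 133]
 [ 89  89  93  95  93  91  92  86  86  91  91  93  89  91 134]

[... 781 characters left out ...]
3 133]
 [ 69  68  68  68  68  69  69  69  68  67  69  89 132 132 133]
 [ 68  68  68  68  68  69  68  69  67  68  68  75  92 130 131]
 [ 69  68  68  68  68  69  69 107 112  76  68  68  98 129 132]
 [ 68  69  68  67  68  69  69 111 117  83  69  68  85  95 104]
 [ 70  68  69  68  67  68  73  79  85  72  73  75  72  72  72]
 [ 68  68  68  69  69  87  70  66  74  70  72  73  72  72  71]
 [ 67  67  68  67  95 109  57  71  72  71  73  72  73  73  73]
 [ 69  68  67  70 105 107  50  62  65  73  73  72  73  72  72]
 [ 68  67  69  68  93  91  45  43  69  73  73  75  72  74  72]
 [ 78  69  68  68  68  76  48  44  67  73  72  74  72  71  73]
 [ 86  69  68  68  66  63  46  45  51  75  73  74  74  73  72]]
```

Call:
jog_arm(
  moves=[-20, 0, -5, 0, -1, -45, 0, -5, 0, -1, -70, 0, -5, 0, -1, -95, 0, -5, 0, -1, -120, 0, -5, 0, -1],
)

```text
time: 10.95
tool_pos: [0.5424, -0.0275, 0.1999]
orientation: [-3.141, -0.0, 3.12]
ft_force: [-0.0, 0.2, 0.4]
gripper_width: 0.0001
grip_force: 0.0
```

Call:
jog_arm(
  moves=[-25, 0, 0, 0, -1, -50, 0, 0, 0, -1, -75, 0, 0, 0, -1, -98, 0, 0, 0, -1, -112, 0, 0, 0, -1],
)

```text
time: 11.37
tool_pos: [0.6549, -0.0297, 0.1989]
orientation: [-3.141, -0.001, 3.12]
ft_force: [0.0, 0.5, -0.2]
gripper_width: -0.0001
grip_force: 0.0
```

Call:
jog_arm(
  moves=[0, 0, 0, 0, -1, 0, 0, 14, 0, -1, 0, 0, 28, 0, -1, 0, 0, 42, 0, -1, 0, 0, 54, 0, -1],
)

```text
time: 11.78
tool_pos: [0.6523, -0.0301, 0.145]
orientation: [-3.141, -0.001, 3.119]
ft_force: [-1.1, 0.0, -0.1]
gripper_width: -0.0002
grip_force: 0.0
```

```bash
python3 -c "
from h import *
loc()"
```

```text
t11.78 loc [103.2   1.6  67. ] turn needed -0.03 tilt [ 0.001 -0.    -1.   ] F [-1.06  0.03 -0.12] q [-0.36  0.53  0.53  1.42 -0.27  1.26  1.74] -0.00023295325371975432
```

Call:
jog_arm(
  moves=[5, 0, 0, 0, -1, 10, 0, 0, 0, -1, 14, 0, 0, 0, -1, 18, 0, 0, 0, -1, 22, 0, 0, 0, -1],
)

```text
time: 12.2
tool_pos: [0.6311, -0.0296, 0.1475]
orientation: [3.141, 0.002, 3.12]
ft_force: [0.0, 0.6, -0.3]
gripper_width: 0.0
grip_force: 0.1
```

Call:
jog_arm(
  moves=[4, 0, 0, 0, -1, 8, 0, 0, 0, -1, 12, 0, 0, 0, -1, 16, 0, 0, 0, -1, 20, 0, 0, 0, -1],
)

```text
time: 12.62
tool_pos: [0.6106, -0.0291, 0.1463]
orientation: [-3.142, -0.0, 3.119]
ft_force: [0.6, -0.3, 0.3]
gripper_width: 0.0001
grip_force: 0.0
```

Call:
jog_arm(
  moves=[3, 0, 0, 0, -1, 6, 0, 0, 0, -1, 9, 0, 0, 0, -1, 12, 0, 0, 0, -1, 15, 0, 0, 0, -1],
)

```text
time: 13.03
tool_pos: [0.5958, -0.0288, 0.1463]
orientation: [-3.141, -0.0, 3.12]
ft_force: [0.6, -0.5, 0.6]
gripper_width: 0.0003
grip_force: 0.0
```

```bash
cat >> h.py <<'E'
def red():
    loc()
    for n in('scene','top'):
        f=ctrl.grab_frame(n).astype(int);m=((f[...,2]>85)&(f[...,1]<60)&(f[...,0]<60)).astype('uint8')
        k,l,s,c=cv2.connectedComponentsWithStats(m)
        print(n,[x.tolist() for x in s[1:] if x[4]>20])
        print({t:proj(n,sw(lip(t))).round().tolist() for t in(0,.5,1,1.3)})
E
python3 -c "
from h import *
red()"
```

```text
t13.03 loc [46.7  1.7 68.3] turn needed -0.03 tilt [ 0. -0. -1.] F [ 0.56 -0.47  0.63] q [-0.42  0.41  0.55  1.59 -0.22  1.2   1.72] 0.0003076709589185129
scene [[271, 221, 4, 7, 22]]
{0: [[272.0, 202.0], [259.0, 206.0]], 0.5: [[275.0, 201.0], [262.0, 205.0]], 1: [[281.0, 207.0], [268.0, 211.0]], 1.3: [[285.0, 215.0], [272.0, 219.0]]}
top []
{0: [[282.0, 210.0], [295.0, 210.0]], 0.5: [[283.0, 198.0], [296.0, 199.0]], 1: [[283.0, 181.0], [297.0, 182.0]], 1.3: [[284.0, 171.0], [298.0, 171.0]]}
```

Near the balance point; push a little further.

Call:
jog_arm(
  moves=[2, 0, 0, 0, -1, 4, 0, 0, 0, -1, 6, 0, 0, 0, -1, 8, 0, 0, 0, -1, 10, 0, 0, 0, -1],
)

```text
time: 13.55
tool_pos: [0.5858, -0.0286, 0.1463]
orientation: [-3.142, -0.0, 3.119]
ft_force: [0.8, 0.3, -0.7]
gripper_width: -0.0002
grip_force: 0.0
```

Call:
jog_arm(
  moves=[0, 0, 0, 0, -1, 0, 0, 0, 0, -1, 0, 0, 0, 0, -1, 0, 0, 0, 0, -1, 0, 0, 0, 0, -1],
)

```text
time: 13.97
tool_pos: [0.5861, -0.0286, 0.1462]
orientation: [-3.141, -0.0, 3.12]
ft_force: [1.5, -0.6, 0.5]
gripper_width: -0.0001
grip_force: 0.0
```

```bash
python3 -c "
from h import *
red()"
```

```text
t13.97 loc [37.   1.7 68.2] turn needed -0.03 tilt [ 0. -0. -1.] F [ 1.48 -0.57  0.52] q [-0.43  0.39  0.55  1.62 -0.21  1.19  1.71] -5.062644434930231e-05
scene [[264, 216, 15, 15, 108]]
{0: [[272.0, 202.0], [259.0, 206.0]], 0.5: [[275.0, 201.0], [262.0, 205.0]], 1: [[281.0, 207.0], [268.0, 211.0]], 1.3: [[285.0, 215.0], [272.0, 219.0]]}
top []
{0: [[282.0, 210.0], [295.0, 210.0]], 0.5: [[283.0, 198.0], [296.0, 199.0]], 1: [[283.0, 181.0], [297.0, 182.0]], 1.3: [[284.0, 171.0], [298.0, 171.0]]}
```

Back off away from the guard and look.

Call:
jog_arm(
  moves=[-6, 0, 0, 0, -1, -16, 0, 0, 0, -1, -26, 0, -5, 0, -1, -30, 0, -25, 0, -1, -30, 0, -55, 0, -1],
)

```text
time: 14.48
tool_pos: [0.6154, -0.0288, 0.1987]
orientation: [-3.141, -0.006, 3.12]
ft_force: [0.9, -0.0, -0.4]
gripper_width: -0.0002
grip_force: 0.0
```

Call:
jog_arm(
  moves=[20, 0, -20, 0, -1, 50, 0, -20, 0, -1, 85, 0, -20, 0, -1, 120, 0, -20, 0, -1, 155, 0, -20, 0, -1],
)

```text
time: 14.9
tool_pos: [0.46, -0.0259, 0.2212]
orientation: [-3.141, 0.0, 3.119]
ft_force: [-0.3, -0.0, 0.5]
gripper_width: -0.0003
grip_force: 0.0
```

Call:
jog_arm(
  moves=[15, 0, 0, 0, -1, 30, 0, 0, 0, -1, 40, 0, 0, 0, -1, 40, 0, 0, 0, -1, 40, 0, 0, 0, -1],
)

```text
time: 15.32
tool_pos: [0.4215, -0.0248, 0.2218]
orientation: [3.141, 0.001, 3.12]
ft_force: [1.2, -0.4, 0.1]
gripper_width: -0.0002
grip_force: 0.0
```

```bash
python3 -c "
from h import *
red()
f=ctrl.grab_frame('scene')[150:250,230:400];g=ctrl.grab_frame('top')[120:220,170:340]
cv2.imwrite('pics/i.png',np.vstack([cv2.resize(v,None,fx=3,fy=3,interpolation=2) for v in(f,g)]))
"
```

```text
t15.32 loc [-127.6    1.9  143.8] turn needed -0.02 tilt [-0.001  0.001 -1.   ] F [ 1.16 -0.41  0.11] q [-0.57 -0.09  0.53  1.92  0.04  1.3   1.49] -0.00018288825965212286
scene [[260, 203, 23, 28, 338]]
{0: [[272.0, 202.0], [259.0, 206.0]], 0.5: [[275.0, 201.0], [262.0, 205.0]], 1: [[281.0, 207.0], [268.0, 211.0]], 1.3: [[285.0, 215.0], [272.0, 219.0]]}
top [[282, 181, 15, 17, 193]]
{0: [[282.0, 210.0], [295.0, 210.0]], 0.5: [[283.0, 198.0], [296.0, 199.0]], 1: [[283.0, 181.0], [297.0, 182.0]], 1.3: [[284.0, 171.0], [298.0, 171.0]]}
```

View pics/i.png

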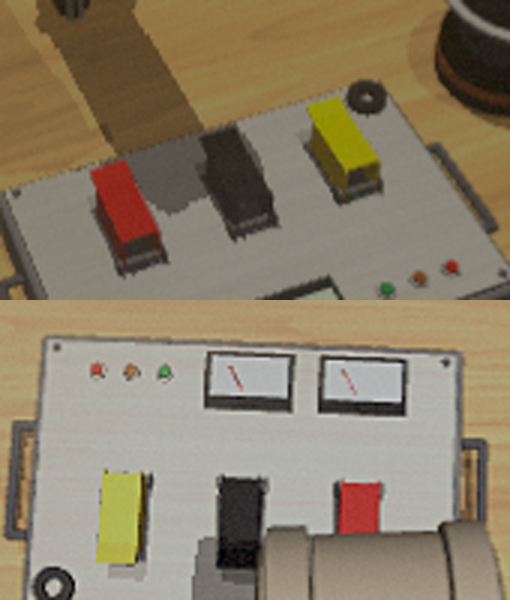

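```bash
python3 -c "
from station import ctrl
print(ctrl.hand_in())"
```

```text
the job is handed in; nothing more can be done
None
```

I armed the charger and handed the job in at about 15.5 s: the red guard was lifted right back, the toggle pushed over to on, and the guard tipped forward to drop shut on its own. The last pictures showed the red guard shut and the yellow and black guards, ring magnet and woofer in place; I did not recheck the glue bottle or screwdriver, but the arm never went near them.

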